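# Pry the retaining clip off the fraction collector's spindle

### The arm

A 6-joint arm with a two-finger parallel gripper is mounted at the origin on the work surface. World frame = base frame: x ahead of the robot, y to its left, z up, the work surface at z = 0. Lengths are in m, angles in degrees, forces in N, time in s.
With the tool pointing down it reaches from about 0.25 to 0.725 m from the base axis. Payload 9.7 kg.
Tool frame: the origin (TCP) lies midway between the tips of the shut fingers; the grasp point (between the pads) lies 19 mm behind it; x points along the fingers, y is the direction in which the jaws open and shut, and the axes are right-handed (so a half turn about x gives the same grasp; the last joint's range is limited). The gripper opens to 85 mm and grips with 20 to 120 N. Pads are 22 mm wide; open, the fingers measure 114 mm over their backs; the gripper's body (76 mm by 85 mm) begins 54 mm behind the grasp point. The pads swing forward as they close: fully open they stand 13 mm farther back than shut.
Start: joints at [74.485, 4.979, 10.078, 95.1, 0, 90], TCP at [0.147, 0.53, 0.231] pointing down, gripper open.
Joint ranges: [-179.16, 179.16], [-48.56, 103.87], [-65.8, 70.77], [-126.05, 130.52], [-82.76, 87.17], [-180, 180]. Speed limits (degrees/s): [127.2, 127.2, 147.25, 180, 180, 180].

### API

Orientations are given as [roll, pitch, yaw] about the fixed x, y, z axes, in that order (R = Rz(yaw) Ry(pitch) Rx(roll)).
In Python, from workcell import bot, cams gives the robot as it stands.
- The arm moves only by the tool apply_moves, never from a script. Its argument "commands" is a list of rows, each a list of 5 numbers: the shift along the tool's x, y, z in m, then the turn about the tool's x in rad, then the opening, from -1 (shut) to 1 (fully open). In form: [[tx, ty, tz, roll, hand], ...]. A call has 1 to 12 rows; each row is the pose to reach, as a shift and turn from the pose measured when the call began, along the tool's axes at that moment; what a row does not reach only later rows make up. A row lasts 1/10 s, in which the tool goes at most 50 mm and 8.59 degrees, less where a joint would pass 70% of its speed; a pose out of reach is approached as far as the arm can. A call with a gripper value outside its range is refused whole. The fingers move at their own pace and stop on an object; "newtons" is the grip in N (left out, the last holds). Time passes only in rows, so rows that repeat a pose let the fingers close. It gives the time, the measured TCP pose, the force and the opening at its end, in the units of the state.
- bot.get_obs(): the state, without advancing time (a new reading comes with each control period).
- cams.camera(name): name is "side" or "top"; returns a dict with "frame" (480x640x3 uint8, blue, green, red), "depth" (480x640 float32, m along the optical axis (not along the pixel's ray), 0 where there is no reading), "camera_matrix" (3x3 intrinsics, pixels), "R" (3x3) and "t" (3): a world point X has camera coordinates R X + t. Camera axes: x right, y down, z forward; pixel columns grow to the right and rows downward; lengths in m; the calibration is good to about 2 mm. A picture is of the moment at which its call begins.
- bot.job_done(): hands the job in, once; it reports no verdict.
Trained networks look in the newest picture that a camera, given by its name, has taken for a name from the list of things; names that differ only in an ending like _2 or _b are one class to them, and where a whole thing is asked for, a point or a joint stands for the part that bears it (a point fixed in the world has none). Each returns a list of dicts, best first, with "confidence" (0 to 1); they miss things now and then, are a little off and sometimes report something else, mostly with a low value. They report only what shows in the picture. A call takes as long as a camera call. They do not tell look-alikes from the thing itself.
- cams.spot_in(name, camera): "rect" ([left, top, right, bottom] in pixels, round what is visible of it).
The state is a dict: "time": time; "q": joint angles; "qd": joint speeds; "joint_efforts": joint torques, N m; "ee_pos": TCP position; "tcp_rot": TCP orientation; "wrist_force": force on the tool from outside, world axes, zero at the start; "torque": the same for the moment, N m; "opening": finger opening in m.
Only numpy, scipy, OpenCV 4.12 (cv2) and the standard library are available. Lean on these libraries where they do the work, as an engineer would, in place of code of your own. Each camera call takes 0.05 s, during which the arm holds its last target. There are 200 camera calls.

### The job

Take the hooked pick from its rest, hook it into the eye of the spindle's retaining clip and pull the sprung clip sideways out of its groove without ramming the hook into the machine or the clip; do not touch the clip with the gripper while it is still on the spindle. Then put the pick back across its rest and lay the clip in the steel tray, flat and with its raised orange lug upward, leaving the bottle, tip box and jar where they stand.

Things in the scene. Friction and masses are not known exactly. Their poses are not given: they have to be found in the camera images.
- collector: fixed machine (fraction collector, bowl taken off): white box 200 x 200 mm with a flat round grey deck 196 mm across on top, 85 mm above the bench; origin at the centre of its underside on the bench, below the spindle
- spindle (a point): point on the axis of the upright spindle in the middle of the deck, at deck height (85 mm above the bench), z up. At the deck the spindle has a groove 18 mm across and 6.5 mm high, in which the clip sits; above it is a brass head 26 mm across whose top is 22.5 mm above the deck.
- clip: retaining clip, loose, 42 g: a flat C of sprung steel, 4 mm thick, 27 mm across, flat on the deck round the spindle's groove. Origin: ring centre, underside. Mouth towards its +x, raised orange lug towards its -x, z up (lug's raised side up). Two sprung arms grip the groove: pull it level along its own -x; 8 to 16 N (varies), dropping suddenly 5 to 10 mm out; wholly free 20 mm out.
- clip_ring (a point): the clip's ring centre, 2 mm above its underside (axes as clip). On the spindle axis within 1 mm while the clip is seated.
- clip_eye (a point): centre of the eye in the clip's orange lug, 25.5 mm from clip_ring along the clip's -x, 3.5 mm above its underside (axes as clip). Lug: 7 mm high, 26 mm wide (y), reaching 9.5 mm to the -x and 8.5 mm to the +x side of this point. Eye: straight through to the deck, 9 mm (x) by 7 mm (y). The lug's sides, 26 mm apart, are a good grasp once the clip is off.
- pick: the hooked pick, loose, 62 g (varies); origin on the underside of its handle, 7 mm below pick_grip, same axes. Its shank has been bent sideways in use: the hook stands up to 9 mm left or right of the handle's line, differently each time, so look, or feel for the eye (a tip on the lug stops 7 mm above the deck, a tip in the eye goes down to the deck). Polished, it slides on the lug; it bends no further.
- pick_grip (a point): centre of the pick's square blue handle (14 x 14 mm, 104 mm long along x); x points to the hook end, z up. A steel shank 4 mm thick runs on from the handle's middle line, then turns straight down: the hook's centre line is 114 mm ahead of this point, its rounded tip 34 mm below it.
- rest: the pick's grey rest, fixed: base plate 110 x 50 x 8 mm, two posts 84 mm apart along x, each with a slot 24 mm wide and 10 mm deep, open above, floor 45 mm above the bench. The handle lies along x across both, hook beyond the +x post; between the posts (74 mm gap) it is free for a grasp from above. Origin: centre of the underside.
- rest_mid (a point): middle of the rest, at the height of the lying handle's centre, 52 mm above the bench; axes as rest
- tray: fixed steel tray, 120 x 120 x 16 mm, walls 3 mm, floor 3 mm thick, open above; origin at the centre of its underside on the bench
- bottle: clear glass bottle with blue cap, 64 mm across, 125 mm high, loose; origin at the centre of its underside
- tipbox: pipette tip box with yellow lid, 82 x 117 x 66 mm, loose; origin at the centre of its underside
- jar: small amber jar with green cap, 44 mm across, 50 mm high, loose; origin at the centre of its underside
Things that resemble listed ones, but are neither listed nor needed, are in the scene too. What is meant by the pick is not yellow, and is the smaller of those in its own colour.

How it is judged:
By the outcome, as a careful person would: the job done as asked, in the order asked, and still so for the second after the job is handed in, with the robot touching nothing.
It also fails if it takes over 67 s, if anything falls off the work surface, if the arm or the gripper's body presses on something with over 40 N, if the wrist force passes 120 N, or if a joint passes its speed limit or range.

## Working session

There is one attempt and no reset: what is moved stays moved. The work goes in short steps, Python scripts to look and compute and a tool call to move; the robot and the scene stay as the last step left them, time stands still between calls to the robot, and variables do not carry over. Pictures are saved under pics/ and viewed, about 8 in all and at most 12, crops included, and the job is handed in when it is done.

Besides the shell and the picture viewer there is one more tool, called after "Request:" by a JSON object that holds its "api" and its "payload". apply_moves: Moves the arm, as the interface text tells. Its arguments: {"type":"object","properties":{"commands":{"type":"array"},"newtons":{"type":"number"}},"required":["commands"]}

```bash
ls; mkdir -p pics; cat > h.py <<'E'
import numpy as np, cv2
from workcell import bot, cams
def shot(n):
    c=cams.camera(n); np.savez(f'{n}.npz',**c); return c
def load(n): return dict(np.load(f'{n}.npz'))
def cloud(c):
    d=c['depth'];K=c['camera_matrix'];v,u=np.mgrid[:480,:640]
    P=np.stack([(u-K[0,2])/K[0,0]*d,(v-K[1,2])/K[1,1]*d,d],-1)
    W=(P-c['t'])@c['R']; W[d==0]=np.nan; return W
def ray(c,u,v,z):
    K=c['camera_matrix'];r=np.linalg.solve(K,[u,v,1.])@c['R'];o=-c['t']@c['R']
    return o+r*(z-o[2])/r[2]
def proj(c,X):
    p=c['camera_matrix']@(c['R']@np.array(X)+c['t']);return p[:2]/p[2]
E
python3 - <<'E'
from h import *
o=bot.get_obs();print({k:np.round(v,3).tolist() for k,v in o.items()})
for n in ('top','side'):
    c=shot(n);cv2.imwrite(f'pics/{n}1.png',c['frame']);print(n,c['camera_matrix'][0],-c['t']@c['R'])
    W=cloud(c)
    for t in ['collector','clip','pick','rest','tray','bottle','tipbox','jar','clip_eye']:
        for s in cams.spot_in(t,n)[:4]:
            r=s['rect'];a,b=int((r[0]+r[2])/2),int((r[1]+r[3])/2)
            print(t,np.round(r).tolist(),round(s['confidence'],2),W[min(b,479),min(a,639)].round(3))
E
```

```text
pics
{'time': 0.0, 'q': [74.486, 5.01, 10.033, 95.1, 0.003, 90.001], 'qd': [-0.066, -0.023, 0.019, 0.028, -0.042, -0.045], 'joint_efforts': [-0.001, -52.038, 46.481, 0.016, -0.0, 0.0], 'ee_pos': [0.147, 0.53, 0.231], 'tcp_rot': [-92.014, 89.922, -107.53], 'wrist_force': [0.134, 0.035, -0.245], 'torque': [0.014, -0.022, 0.016], 'opening': 0.086}
top [611.84597035   0.         319.34684807] [ 0.158345   -0.01076872  1.85009927]
collector [259.0, 173.0, 337.0, 252.0] 0.88 [0.621 0.049 0.109]
clip [298.0, 214.0, 304.0, 223.0] 0.43 [0.61  0.041 0.081]
pick [265.0, 279.0, 293.0, 299.0] 0.6 [0.412 0.115 0.008]
pick [206.0, 238.0, 213.0, 269.0] 0.56 [0.514 0.315 0.062]
rest [207.0, 242.0, 224.0, 282.0] 0.98 [0.496 0.305 0.012]
tray [386.0, 235.0, 431.0, 278.0] 0.68 [ 0.501 -0.286  0.002]
bottle [188.0, 171.0, 214.0, 202.0] 0.74 [0.713 0.339 0.094]
tipbox [465.0, 259.0, 511.0, 290.0] 0.87 [ 0.43  -0.51   0.061]
jar [151.0, 254.0, 170.0, 274.0] 0.54 [0.49  0.463 0.051]
clip_eye [296.0, 210.0, 306.0, 225.0] 0.61 [0.61  0.038 0.092]
side [511.08491361   0.         318.05650135] [0.16513081 0.82426121 0.86327657]
collector [212.0, 220.0, 310.0, 303.0] 0.91 [0.614 0.09  0.086]
pick [295.0, 412.0, 408.0, 431.0] 0.92 [0.309 0.351 0.02 ]
pick [213.0, 341.0, 291.0, 369.0] 0.65 [0.526 0.309 0.06 ]
pick [328.0, 299.0, 364.0, 332.0] 0.56 [0.403 0.117 0.017]
pick [334.0, 190.0, 384.0, 223.0] 0.41 [ 0.505 -0.291  0.004]
rest [238.0, 347.0, 300.0, 393.0] 0.72 [0.5   0.296 0.008]
tray [334.0, 188.0, 383.0, 224.0] 0.86 [ 0.508 -0.292  0.002]
bottle [132.0, 312.0, 173.0, 370.0] 0.69 [0.709 0.366 0.088]
tipbox [388.0, 142.0, 427.0, 182.0] 0.75 [ 0.416 -0.459  0.069]
jar [222.0, 419.0, 248.0, 461.0] 0.8 [0.476 0.472 0.051]
clip_eye [214.0, 345.0, 289.0, 372.0] 0.42 [0.526 0.314 0.054]
```

```bash
python3 - <<'E'
from h import *
a=load('top')['frame'][150:310,130:530];b=load('side')['frame'][130:470,100:450]
cv2.imwrite('pics/a.png',cv2.resize(a,(800,320),interpolation=cv2.INTER_CUBIC)); 
A=cv2.resize(a,(800,320),interpolation=cv2.INTER_CUBIC)
cv2.imwrite('pics/b.png',cv2.resize(b,None,fx=1.75,fy=1.75,interpolation=cv2.INTER_CUBIC))
E
```

```text
(no output)
```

View pics/a.png

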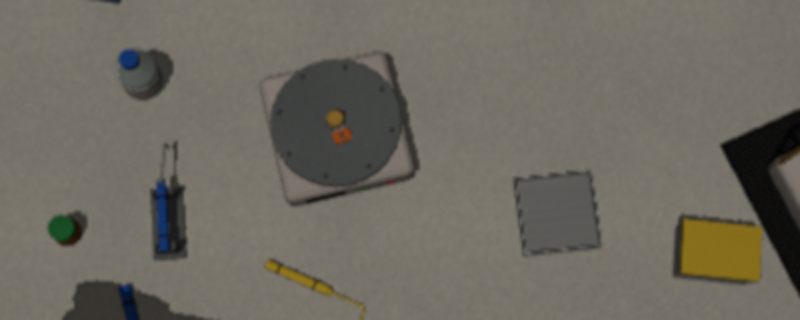

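View pics/b.png

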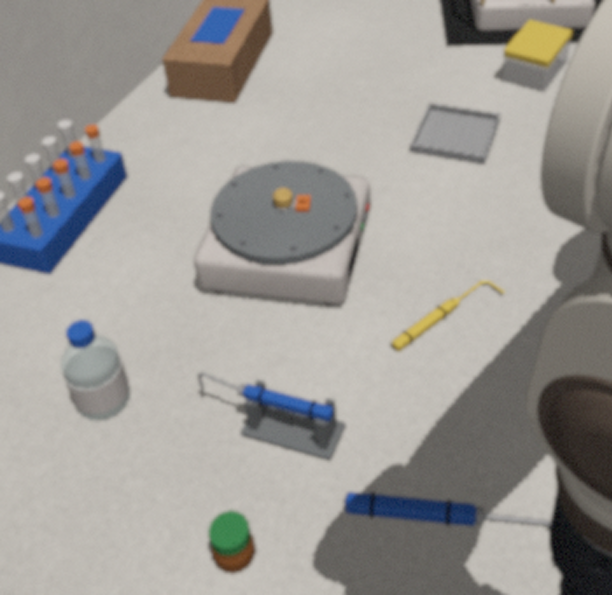

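The top picture (crop, 2x, offset 130,150) shows three pick candidates. The yellow one is at crop (315,285) and is ruled out by colour. The big blue one is at (127,300), mostly in the arm's shadow. The small blue one lies on the grey rest at (163,215), hook end towards +x. The small blue one on the rest fits: it isn't yellow, and it is the smaller of the two blues. The clip's orange lug is at crop (342,135), with the brass head at (335,118). I'll confirm in a crop and measure.

```bash
cat >> h.py <<'E'
def hsv(c): return cv2.cvtColor(c['frame'],cv2.COLOR_BGR2HSV)
def comp(c,m,X,R):  # pixels of mask whose cloud point lies within R (xy) of X
    W=cloud(c); m=m&(np.hypot(W[...,0]-X[0],W[...,1]-X[1])<R); return m,W
E
python3 - <<'E'
from h import *
t,s=load('top'),load('side')
A=cv2.resize(t['frame'][205:290,190:240],None,fx=6,fy=6,interpolation=cv2.INTER_CUBIC)
B=cv2.resize(s['frame'][325:410,200:310],None,fx=4.5,fy=6,interpolation=cv2.INTER_CUBIC)
cv2.imwrite('pics/c.png',np.hstack([A,B]))
for n,c in (('top',t),('side',s)):
    h=hsv(c)
    for nm,lo,hi,X,R,z in (('handle',(105,120,50),(130,255,255),(.51,.31),.09,.059 if n=='top' else .055),('lug',(0,150,90),(12,255,255),(.6,.04),.06,.092),('brass',(14,100,80),(30,255,255),(.62,.05),.05,.1075)):
        m,W=comp(c,cv2.inRange(h,lo,hi)>0,X,R)
        v,u=np.nonzero(m)
        if len(u)<4: print(n,nm,len(u));continue
        P=np.array([ray(c,a,b,z) for a,b in zip(u,v)])
        cen=P.mean(0);ev,V=np.linalg.eigh(np.cov(P[:,:2].T))
        d=V[:,1]; pr=(P-cen)[:,:2]@d
        print(n,nm,len(u),cen.round(4),'ang',np.degrees(np.arctan2(d[1],d[0])).round(1),'ext',pr.min().round(4),pr.max().round(4),'cloud z',np.nanmedian(W[m][:,2]).round(4), 'uv',u.mean().round(1),v.mean().round(1))
    W=cloud(c)
    # deck
    m=(abs(W[...,2]-.085)<.006)&(np.hypot(W[...,0]-.62,W[...,1]-.05)<.16)&(h[...,2]<140)
    pts=np.argwhere(m)[:,::-1].astype(np.float32)
    cn=max(cv2.findContours(m.astype(np.uint8),0,2)[0],key=len)[:,0]
    Q=np.array([ray(c,a,b,.085) for a,b in cn])
    (x,y),r=cv2.minEnclosingCircle((Q[:,:2]*1000).astype(np.float32))
    Am=np.c_[2*Q[:,:2],np.ones(len(Q))];f=np.linalg.lstsq(Am,(Q[:,:2]**2).sum(1),rcond=None)[0]
    print(n,'deck',f[:2].round(4),np.sqrt(f[2]+f[0]**2+f[1]**2).round(4),x,y,r,'z',np.nanmedian(W[m][:,2]))
    for X in [(.50,.305,.008),]:
        m=(abs(W[...,2]-.008)<.006)&(np.hypot(W[...,0]-.5,W[...,1]-.305)<.08)&(h[...,2]<110)
        Q=W[m][:,:2]; rr=cv2.minAreaRect((Q*1000).astype(np.float32)); print(n,'rest',rr)
    m=(np.hypot(W[...,0]-.5,W[...,1]+.286)<.1)&(h[...,2]<125)&(W[...,2]<.03); cnn=max(cv2.findContours(m.astype(np.uint8),0,2)[0],key=cv2.contourArea)[:,0]
    print('tray',cv2.minAreaRect((np.array([ray(c,a,b,.012)[:2] for a,b in cnn])*1000).astype(np.float32)))
E
```

```text
top handle 164 [0.4982 0.3099 0.059 ] ang -177.2 ext -0.0534 0.0502 cloud z 0.0595 uv 210.9 258.5
top lug 48 [0.6081 0.0396 0.092 ] ang 110.9 ext -0.013 0.0128 cloud z 0.0923 uv 300.5 217.6
top brass 58 [0.6315 0.0495 0.1075] ang 158.5 ext -0.0118 0.0122 cloud z 0.1071 uv 296.8 208.7
top deck [0.6334 0.0487] 0.0954 634.2372436523438 46.19866943359375 99.87639617919922 z 0.08553696666579304
top rest ((509.6051940917969, 311.5361328125), (137.7930450439453, 56.835060119628906), 2.1955065727233887)
tray ((498.5041198730469, -284.1773376464844), (196.10044860839844, 195.79750061035156), 88.47803497314453)
side handle 382 [0.4993 0.3098 0.055 ] ang -177.2 ext -0.0528 0.0509 cloud z 0.059 uv 264.5 360.0
side lug 40 [0.6079 0.0402 0.092 ] ang 110.1 ext -0.011 0.0102 cloud z 0.0937 uv 272.8 246.1
side brass 83 [0.6292 0.0545 0.1075] ang 117.6 ext -0.0171 0.0159 cloud z 0.1071 uv 261.1 242.7
side deck [0.6307 0.0507] 0.0964 631.3119506835938 52.52509307861328 100.27960205078125 z 0.0868657374578524
side rest ((504.21417236328125, 311.3037414550781), (113.69925689697266, 46.41828536987305), 4.457779884338379)
tray ((494.6795349121094, -225.5484161376953), (114.48059844970703, 12.200303077697754), 4.839656352996826)
```

View pics/c.png

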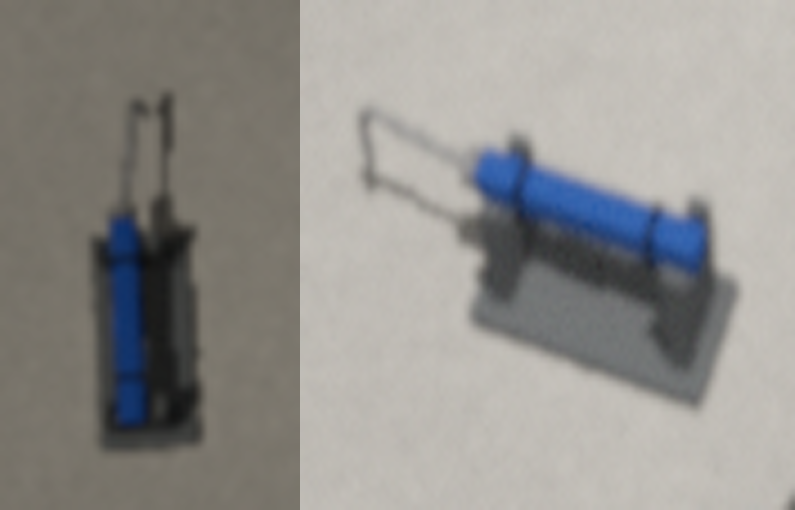

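The crop shows the small slim blue pick lying across both posts of the rest, with its hook off the +x end. It's clearly smaller than the other blue one, so this is the pick. Next I work out the hook offset and the first move.

```bash
cat >> h.py <<'E'
from scipy.spatial.transform import Rotation as Ro
def rel(p,jaw):  # jaw: wanted world angle of tool y (deg, mod 180); returns row numbers
    o=bot.get_obs();R=Ro.from_euler('xyz',o['tcp_rot'],degrees=True).as_matrix()
    d=R.T@(np.array(p)-o['ee_pos']); ya=np.degrees(np.arctan2(R[1,1],R[0,1]))
    roll=-((jaw-ya+90)%180-90)  # tool x is down
    print('row',d.round(4),'roll rad',np.radians(roll).round(4),'jaw now',ya.round(2),'toolx',R[:,0].round(4),'at',np.round(o['ee_pos'],4),'t',round(o['time'],2))
    return d,roll
E
python3 - <<'E'
from h import *
t,s=load('top'),load('side')
for c,b,tp in ((t,(212.2,222.2),(214.7,223)),(s,(281.8,343.3),(282.2,355.3))):
    P=ray(c,*b,.052);T=ray(c,*tp,.018);a=np.radians(2.8);g=np.array([.4985,.310])
    for q in (P,T):
        d=q[:2]-g;print(q.round(4),'ahead',(d@[np.cos(a),np.sin(a)]).round(4),'left',(d@[-np.sin(a),np.cos(a)]).round(4))
rel((.4985,.310,.12),92.8);rel((.4985,.310,.0325),92.8)
E
```

```text
[0.6112 0.3084 0.052 ] ahead 0.1125 left -0.0071
[0.617  0.3067 0.018 ] ahead 0.1182 left -0.0091
[0.486  0.2596 0.052 ] ahead -0.015 left -0.0497
[0.4859 0.2632 0.018 ] ahead -0.0149 left -0.0462
row [ 0.1113 -0.1179  0.3974] roll rad -0.3197 jaw now 74.48 toolx [-0.e+00 -1.e-04 -1.e+00] at [0.1471 0.5299 0.2313] t 1.0
row [ 0.1988 -0.1179  0.3974] roll rad -0.3197 jaw now 74.48 toolx [-0.e+00 -1.e-04 -1.e+00] at [0.1471 0.5299 0.2313] t 1.0
```

Request:
{"api": "apply_moves", "payload": {"commands": [[0.05,-0.059,0.2,-0.16,1],[0.111,-0.118,0.397,-0.32,1],[0.111,-0.118,0.397,-0.32,1],[0.111,-0.118,0.397,-0.32,1],[0.111,-0.118,0.397,-0.32,1],[0.111,-0.118,0.397,-0.32,1],[0.111,-0.118,0.397,-0.32,1],[0.111,-0.118,0.397,-0.32,1],[0.111,-0.118,0.397,-0.32,1],[0.111,-0.118,0.397,-0.32,1],[0.111,-0.118,0.397,-0.32,1],[0.111,-0.118,0.397,-0.32,1]], "newtons": 60}}

```text
time: 2.2
ee_pos: [0.4976, 0.3106, 0.1207]
tcp_rot: [67.4, 90.0, 70.2]
wrist_force: [0.7, -0.2, -0.7]
opening: 0.0857
```

```bash
python3 - <<'E'
from h import *
s=load('side')
for b,z in (((215.1,343.3),.052),((215.6,355.3),.018)):
    q=ray(s,*b,z);a=np.radians(2.8);d=q[:2]-[.4985,.310];print(q,(d@[np.cos(a),np.sin(a)]).round(4),(d@[-np.sin(a),np.cos(a)]).round(4))
rel((.4985,.310,.0325),92.8)
E
```

```text
[0.61034763 0.3069569  0.052     ] 0.1116 -0.0085
[0.61236607 0.31142696 0.018     ] 0.1138 -0.0041
row [ 0.0882 -0.0007  0.0009] roll rad 0.0009 jaw now 92.85 toolx [ 1.e-04  4.e-04 -1.e+00] at [0.4976 0.3106 0.1207] t 2.2
```

Request:
{"api": "apply_moves", "payload": {"commands": [[0.045,0,0.001,0,1],[0.07,0,0.001,0,1],[0.088,0,0.001,0,1],[0.088,0,0.001,0,1],[0.088,0,0.001,0,-1],[0.088,0,0.001,0,-1],[0.088,0,0.001,0,-1],[0.088,0,0.001,0,-1],[0.088,0,0.001,0,-1],[0.088,0,0.001,0,-1],[0.088,0,0.001,0,-1],[0.088,0,0.001,0,-1]], "newtons": 110}}

```text
time: 3.4
ee_pos: [0.4989, 0.3109, 0.0336]
tcp_rot: [42.3, 89.9, 45.2]
wrist_force: [-1.2, 0.1, 5.9]
opening: 0.012
```

Request:
{"api": "apply_moves", "payload": {"commands": [[-0.02,0,0,0,-1],[-0.05,0,0,0,-1],[-0.09,0,0,0,-1],[-0.12,0,0,0,-1],[-0.12,0,0,0,-1],[-0.12,0,0,0,-1]]}}

```text
time: 4.0
ee_pos: [0.4991, 0.3109, 0.1539]
tcp_rot: [37.1, 89.9, 39.9]
wrist_force: [-0.3, -0.5, -1.6]
opening: 0.0119
```

```bash
cat > m.py <<'E'
from h import *
o=bot.get_obs()
for n in ('top','side'):
    c=shot(n);h=hsv(c);X=o['ee_pos']
    W=cloud(c);m=(cv2.inRange(h,(105,120,50),(130,255,255))>0)&(np.hypot(W[...,0]-X[0],W[...,1]-X[1])<.1)&(W[...,2]>X[2]-.03)&(W[...,2]<X[2]+.06)
    v,u=np.nonzero(m);P=W[m];print(n,len(u),P.mean(0).round(4),'z spread',np.percentile(P[:,2],[5,95]).round(4))
    d=np.linalg.svd(P-P.mean(0),full_matrices=False)[2][0];d*=np.sign(d[0]);print('dir',np.degrees(np.arctan2(d[1],d[0])).round(1),'pitch',np.degrees(np.arcsin(d[2])).round(1))
    a=cams.spot_in('pick',n);print([(np.round(q['rect']).tolist(),round(q['confidence'],2)) for q in a[:3]])
print(o['wrist_force'],o['ee_pos'])
E
python3 m.py
```

```text
m.py:6: RuntimeWarning: Mean of empty slice.
  v,u=np.nonzero(m);P=W[m];print(n,len(u),P.mean(0).round(4),'z spread',np.percentile(P[:,2],[5,95]).round(4))
  ret = um.true_divide(
Traceback (most recent call last):
  File "m.py", line 6, in <module>
    v,u=np.nonzero(m);P=W[m];print(n,len(u),P.mean(0).round(4),'z spread',np.percentile(P[:,2],[5,95]).round(4))
                                                                          ~~~~~~~~~~~~~^^^^^^^^^^^^^^^
IndexError: index -1 is out of bounds for axis 0 with size 0
```

```bash
python3 - <<'E'
from h import *
rel((.501,.005,.150),111.5)
E
```

```text
row [ 0.0025 -0.3053 -0.0128] roll rad -0.3257 jaw now 92.84 toolx [ 3.e-04  6.e-04 -1.e+00] at [0.4986 0.3106 0.1527] t 4.05
```

Request:
{"api": "apply_moves", "payload": {"commands": [[0.002,-0.04,-0.002,-0.04,-1],[0.002,-0.08,-0.004,-0.09,-1],[0.002,-0.12,-0.006,-0.14,-1],[0.002,-0.16,-0.008,-0.19,-1],[0.002,-0.2,-0.01,-0.24,-1],[0.002,-0.24,-0.011,-0.28,-1],[0.002,-0.28,-0.012,-0.31,-1],[0.002,-0.305,-0.013,-0.326,-1],[0.002,-0.305,-0.013,-0.326,-1],[0.002,-0.305,-0.013,-0.326,-1],[0.002,-0.305,-0.013,-0.326,-1]]}}

```text
time: 5.15
ee_pos: [0.5004, 0.0059, 0.1497]
tcp_rot: [125.5, 89.9, 147.0]
wrist_force: [0.9, 0.1, -1.3]
opening: 0.0119
```

```bash
python3 - <<'E'
from h import *
rel((.501,.005,.128),111.5)
t,s=shot('top'),shot('side')
A=cv2.resize(t['frame'][170:260,250:330],None,fx=6,fy=6,interpolation=cv2.INTER_CUBIC)
B=cv2.resize(s['frame'][195:285,240:310],None,fx=4.5*540/405,fy=6,interpolation=cv2.INTER_CUBIC)
cv2.imwrite('pics/d.png',np.hstack([A[:540],B[:540]][:2])); print(A.shape,B.shape)
E
```

```text
row [ 0.0217 -0.0011  0.0002] roll rad 0.0007 jaw now 111.54 toolx [-1.1e-03  7.0e-04 -1.0e+00] at [0.5004 0.0059 0.1497] t 5.15
(540, 480, 3) (540, 420, 3)
```

View pics/d.png

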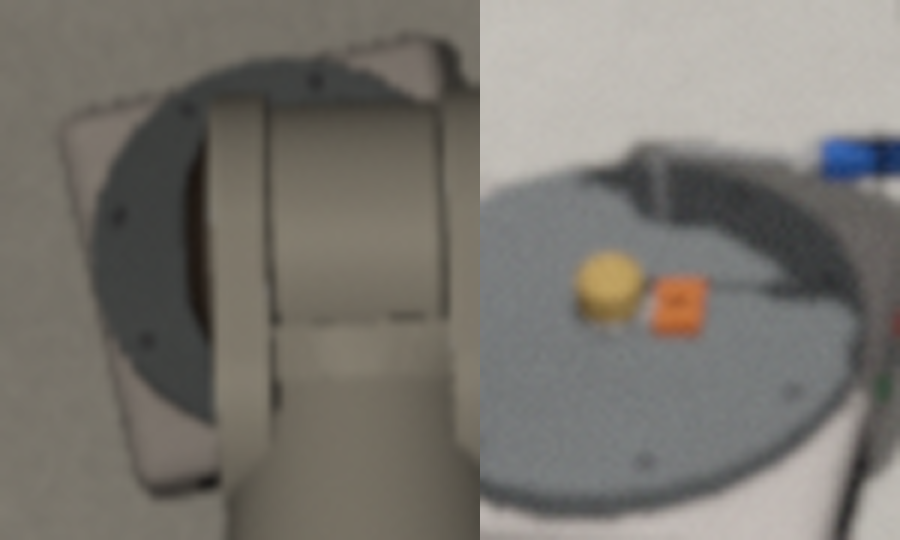

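The side picture (900 px wide, slightly over the limit by mistake) shows the lug's eye at about (680,298) in the picture. The bent hook hangs above it, tip near (663,217), and the arm blocks the top view. I'll compare these with the expected projections.

```bash
python3 - <<'E'
from h import *
s=load('side')
e=np.array([.6085,.040,.092]);tip=np.array([.5004+.1077,.0059+.0349,.1497-.0156])
f=lambda p:((p[0]-240)*6+480,(p[1]-195)*6)
print('pred tip',f(proj(s,tip)),'bend',f(proj(s,tip+[0,0,.034])),'eye',f(proj(s,e)))
for d in np.eye(3)*.01: print(f(proj(s,tip+d)))
g=cv2.cvtColor(s['frame'],cv2.COLOR_BGR2GRAY)[217:236,262:280];print(g)
h=hsv(s);m,W=comp(s,cv2.inRange(h,(0,150,90),(12,255,255))>0,(.6,.04),.06);v,u=np.nonzero(m);print('lug',f((u.mean(),v.mean())),len(u), 'mean pred lug', f(proj(s,e-[.0005,.0002,0.001])))
E
```

```text
pred tip (np.float64(666.8973152694158), np.float64(222.92176782552042)) bend (np.float64(659.6216432577892), np.float64(151.70666341958002)) eye (np.float64(675.5004236441581), np.float64(305.9616551822934))
(np.float64(643.0016207327021), np.float64(217.07340688442974))
(np.float64(655.2341884657832), np.float64(238.83223474941843))
(np.float64(664.785977670393), np.float64(202.25575548874485))
[[189 188 185 182 178 176 175 175 176 179 177 179 177 178 178 179 181 182]
 [188 186 180 169 156 151 151 151 153 155 157 159 158 159 160 164 165 173]
 [185 178 166 143 126 117 117 121 126 132 139 145 142 145 145 147 152 158]
 [176 164 141 118 103 100 108 108 112 116 120 123 125 126 127 133 137 137]
 [155 137 114  92  87  93 102 108 104  97  98  96 100 104 105 109 111 112]
 [117  99  84  75  73  85  90 102  96  85  77  81  79  81  85  84  88  92]
 [ 81  75  64  64  69  71  86  95  92  75  65  67  64  68  67  74  73  76]
 [ 63  62  60  66  62  63  76  88  84  77  64  65  62  62  63  63  62  67]
 [ 71  66  62  62  61  64  72  86  88  73  67  61  60  62  59  61  59  64]
 [ 84  83  75  67  62  61
[... 173 characters left out ...]
1  64  61  63  64  59  62]
 [124 122 113  97  75  68  71  78  84  78  67  61  60  60  65  63  62  66]
 [124 124 118 108  90  75  76  83  85  77  66  61  61  60  62  62  62  58]
 [123 123 123 116 107  97  91  88  89  79  67  61  64  63  67  67  68  62]
 [124 122 125 123 118 113 110 107 103  99  85  84  79  84  80  80  82  77]
 [124 125 124 122 124 123 123 120 119 111 110 107 107 109 108 107 104  96]
 [126 125 123 123 125 126 125 126 126 121 122 120 120 121 121 120 118 113]
 [125 126 122 124 123 125 126 125 125 124 126 122 127 124 124 127 125 122]]
lug (np.float64(676.468085106383), np.float64(303.44680851063833)) 47 mean pred lug (np.float64(677.0963863909983), np.float64(307.90092810415786))
```

Request:
{"api": "apply_moves", "payload": {"commands": [[0.015,0,-0.002,0,-1],[0.026,0,-0.002,0,-1],[0.034,0,-0.002,0,-1],[0.037,0,-0.002,0,-1],[0.037,0,-0.002,0,-1],[0.037,0,-0.002,0,-1]]}}

```text
time: 5.85
ee_pos: [0.4989, 0.0055, 0.1135]
tcp_rot: [68.3, 90.0, 89.9]
wrist_force: [-1.0, -0.2, -0.9]
opening: 0.0121
```

```bash
python3 - <<'E'
from h import *
o=bot.get_obs();print(o['ee_pos'],o['wrist_force'],o['tcp_rot'])
s=shot('side')
B=cv2.resize(s['frame'][215:265,240:305],None,fx=12,fy=12,interpolation=cv2.INTER_CUBIC)
p=o['ee_pos'];a=np.radians(21.5);tip=p+np.array([.113*np.cos(a)+.007*np.sin(a),.113*np.sin(a)-.007*np.cos(a),-.0156])
f=lambda p:((p[0]-240+.5)*12,(p[1]-215+.5)*12)
print('tip',tip,f(proj(s,tip)));print('eye',f(proj(s,[.6085,.04,.092])));cv2.imwrite('pics/e.png',B)
E
```

```text
[0.49894745 0.00549747 0.11346331] [-1.010014   -0.19678098 -0.93529807] [68.33848407 89.96259427 89.93027452]
tip [0.60665015 0.04039918 0.09786331] (np.float64(402.436745505569), np.float64(358.30431308911454))
eye (np.float64(397.0008472883162), np.float64(377.92331036458677))
```

View pics/e.png

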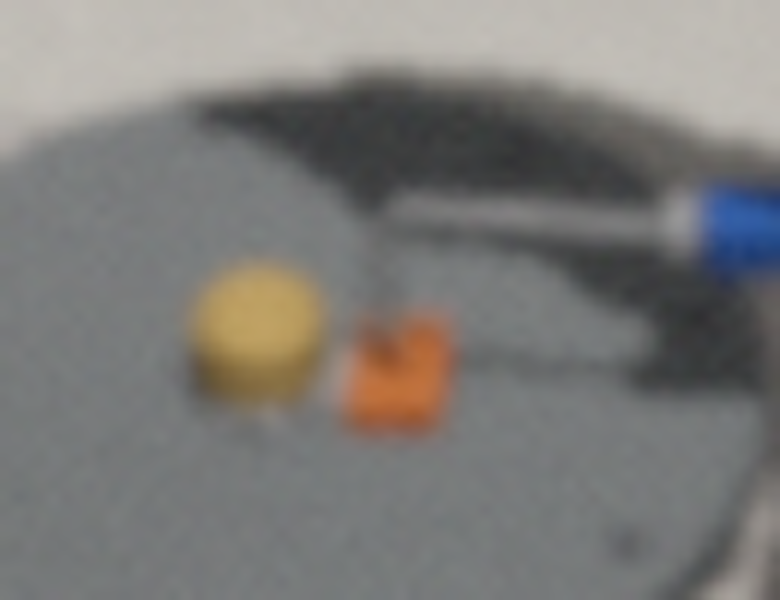

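The side picture shows the hook's vertical part at x≈380 over the upper-left part of the orange lug (x 345–455, y 305–435), with the eye near (395–400,360). So the hook sits about 1 mm too far towards the spindle. I'll shift back slightly and feel downwards.

Request:
{"api": "apply_moves", "payload": {"commands": [[0.002,0,-0.0012,0,-1],[0.004,0,-0.0012,0,-1],[0.006,0,-0.0012,0,-1],[0.0075,0,-0.0012,0,-1],[0.0075,0,-0.0012,0,-1]]}}

```text
time: 6.4
ee_pos: [0.4978, 0.005, 0.1058]
tcp_rot: [80.9, 90.0, 102.5]
wrist_force: [0.7, -0.1, -1.1]
opening: 0.012
```

Request:
{"api": "apply_moves", "payload": {"commands": [[0.0005,0,0,0,-1],[0.001,0,0,0,-1],[0.0015,0,0,0,-1],[0.0015,0,0,0,-1]]}}

```text
time: 6.8
ee_pos: [0.4978, 0.005, 0.1042]
tcp_rot: [88.2, 90.0, 109.8]
wrist_force: [-0.1, 0.1, -0.6]
opening: 0.0118
```

Request:
{"api": "apply_moves", "payload": {"commands": [[0.0005,0,0,0,-1],[0.001,0,0,0,-1],[0.0015,0,0,0,-1],[0.0015,0,0,0,-1]]}}

```text
time: 7.2
ee_pos: [0.4977, 0.005, 0.1026]
tcp_rot: [97.1, 90.0, 118.6]
wrist_force: [-0.3, -0.1, -0.8]
opening: 0.0119
```

```bash
python3 - <<'E'
from h import *
s=shot('side')
B=cv2.resize(s['frame'][215:265,240:305],None,fx=12,fy=12,interpolation=cv2.INTER_CUBIC);cv2.imwrite('pics/f.png',B)
h=hsv(s);m,W=comp(s,cv2.inRange(h,(0,150,90),(12,255,255))>0,(.6,.04),.06);v,u=np.nonzero(m);print(u.mean(),v.mean(),len(u))
E
```

```text
272.96774193548384 246.8709677419355 31
```

View pics/f.png

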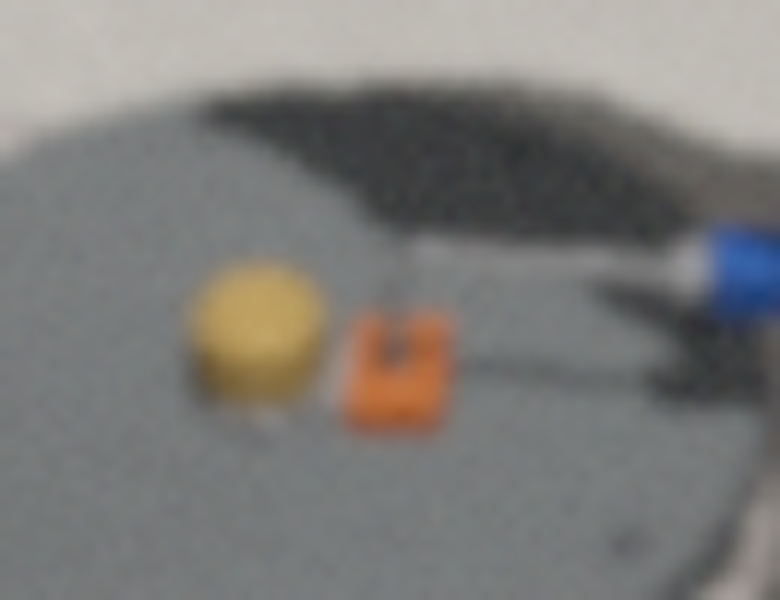

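The shaft at x≈397 ends in the dark eye at (397,350) inside the lug, with orange on all sides, so the hook appears to be in the eye. I'll test with a small level pull.

Request:
{"api": "apply_moves", "payload": {"commands": [[0.0007,0,-0.0007,0,-1],[0.0007,0,-0.0014,0,-1],[0.0007,0,-0.002,0,-1],[0.0007,0,-0.003,0,-1],[0.0007,0,-0.003,0,-1]]}}

```text
time: 7.75
ee_pos: [0.4953, 0.004, 0.1022]
tcp_rot: [26.7, 89.9, 48.3]
wrist_force: [2.8, 0.9, -0.6]
opening: 0.0124
```

Request:
{"api": "apply_moves", "payload": {"commands": [[0,0,-0.001,0,-1],[0,0,-0.002,0,-1],[0,0,-0.003,0,-1],[0,0,-0.004,0,-1],[0,0,-0.005,0,-1]]}}

```text
time: 8.25
ee_pos: [0.4926, 0.0026, 0.1029]
tcp_rot: [-1.0, 89.7, 20.6]
wrist_force: [11.3, 3.0, -2.8]
opening: 0.0124
```

Request:
{"api": "apply_moves", "payload": {"commands": [[0,0,-0.002,0,-1],[0,0,-0.004,0,-1],[0,0,-0.006,0,-1],[0,0,-0.008,0,-1],[0,0,-0.01,0,-1],[0,0,-0.012,0,-1],[0,0,-0.014,0,-1],[0,0,-0.016,0,-1],[0,0,-0.016,0,-1]]}}

```text
time: 9.15
ee_pos: [0.4773, -0.0034, 0.1028]
tcp_rot: [-0.3, 89.7, 21.3]
wrist_force: [0.1, -0.4, -0.8]
opening: 0.0116
```

```bash
cat > lug.py <<'E'
from h import *
o=bot.get_obs();print(o['ee_pos'],o['wrist_force'],o['tcp_rot'])
for n in ('side','top'):
    s=shot(n);h=hsv(s);m,W=comp(s,cv2.inRange(h,(0,150,90),(12,255,255))>0,(.58,.03),.07);v,u=np.nonzero(m)
    if len(u)<5: print(n,len(u));continue
    P=np.array([ray(s,a,b,.092) for a,b in zip(u,v)])[:,:2];e,V=np.linalg.eigh(np.cov(P.T));d=V[:,1]
    print(n,len(u),u.mean().round(1),v.mean().round(1),P.mean(0).round(4),'y-dir',np.degrees(np.arctan2(d[1],d[0])).round(1)%180,'z',np.nanpercentile(W[m][:,2],[20,50,80]).round(4))
E
python3 lug.py
```

```text
[ 0.47732429 -0.00343465  0.10276055] [ 0.06370906 -0.38061658 -0.77978575] [-0.30258661 89.70472205 21.29751539]
side 30 281.2 246.7 [0.5888 0.0354] y-dir 129.4 z [0.0914 0.0932 0.0946]
top 0
```

Request:
{"api": "apply_moves", "payload": {"commands": [[0,0,-0.003,0,-1],[0,0,-0.006,0,-1],[0,0,-0.009,0,-1],[0,0,-0.012,0,-1],[0,0,-0.015,0,-1],[0,0,-0.018,0,-1],[0,0,-0.018,0,-1],[0,0,-0.0165,0,-1],[0,0,-0.0165,0,-1]]}}

```text
time: 10.15
ee_pos: [0.4624, -0.0094, 0.1027]
tcp_rot: [-1.5, 89.7, 20.1]
wrist_force: [-1.5, -0.2, -0.5]
opening: 0.0118
```

```bash
python3 lug.py; python3 - <<'E'
from h import *
s=load('side')
B=cv2.resize(s['frame'][215:265,250:315],None,fx=12,fy=12,interpolation=cv2.INTER_CUBIC);cv2.imwrite('pics/g.png',B)
E
```

```text
[ 0.4624114  -0.00937402  0.10269516] [-1.45865999 -0.24055858 -0.51548378] [-1.46742533 89.68932179 20.13780777]
side 29 289.4 246.9 [0.5707 0.0292] y-dir 112.4 z [0.0913 0.0935 0.0941]
top 0
```

View pics/g.png

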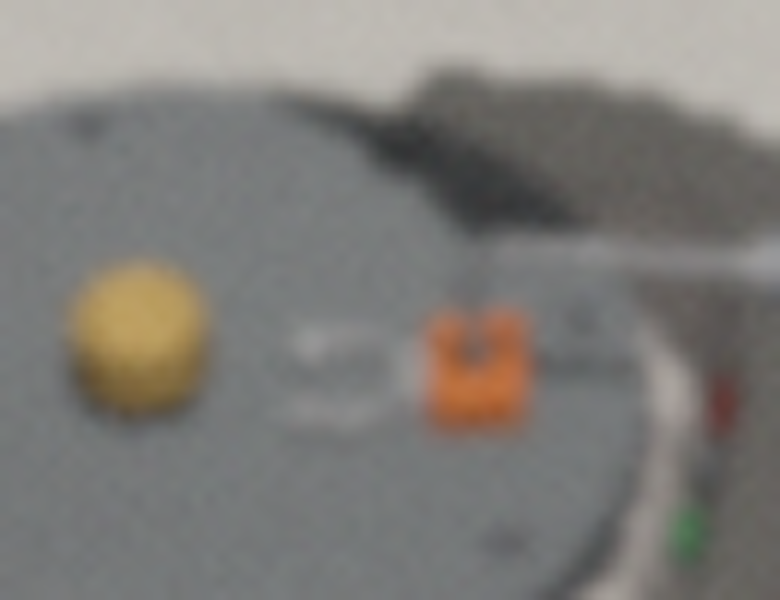

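The picture shows the clip clear of the spindle and flat on the deck, with its ring at (340,375), its lug at (478,370) upward, and the hook still in the eye. I'll lift straight out.

Request:
{"api": "apply_moves", "payload": {"commands": [[-0.003,0,0,0,-1],[-0.006,0,0,0,-1],[-0.009,0,0,0,-1],[-0.013,0,0,0,-1],[-0.025,0,0,0,-1],[-0.04,0,0,0,-1],[-0.05,0,0,0,-1],[-0.05,0,0,0,-1]]}}

```text
time: 11.05
ee_pos: [0.463, -0.0095, 0.1549]
tcp_rot: [-9.0, 89.5, 12.6]
wrist_force: [0.1, 0.7, -0.6]
opening: 0.0123
```

```bash
python3 lug.py; python3 -c "
from h import *
rel((.4985,.311,.155),92.85)"
```

```text
[ 0.46300935 -0.00951476  0.15491878] [ 0.10374661  0.71535086 -0.5873546 ] [-9.01822751 89.52364968 12.58678862]
side 46 289.5 245.4 [0.5727 0.0245] y-dir 113.7 z [0.0911 0.0936 0.0947]
top 0
row [-0.0013  0.2846  0.1517] roll rad 0.3274 jaw now 111.61 toolx [ 0.0055  0.0018 -1.    ] at [ 0.4622 -0.0095  0.1529] t 11.15
```

Request:
{"api": "apply_moves", "payload": {"commands": [[-0.005,0.036,0.019,0.04,-1],[-0.005,0.072,0.038,0.08,-1],[-0.005,0.108,0.057,0.12,-1],[-0.005,0.144,0.076,0.16,-1],[-0.005,0.18,0.096,0.2,-1],[-0.003,0.216,0.115,0.25,-1],[-0.002,0.252,0.134,0.3,-1],[-0.001,0.285,0.152,0.327,-1],[-0.001,0.285,0.152,0.327,-1],[-0.001,0.285,0.152,0.327,-1],[-0.001,0.285,0.152,0.327,-1]]}}

```text
time: 12.25
ee_pos: [0.4984, 0.3107, 0.1543]
tcp_rot: [11.7, 89.7, 14.5]
wrist_force: [-0.9, 0.4, -1.3]
opening: 0.0119
```

```bash
python3 - <<'E'
from h import *
rel((.4985,.3108,.080),92.85);rel((.4985,.3108,.036),92.85)
s=shot('side');h=hsv(s);W=cloud(s)
m=(cv2.inRange(h,(105,120,50),(130,255,255))>0)&(abs(W[...,0]-.5)<.09)&(abs(W[...,1]-.31)<.05);v,u=np.nonzero(m);P=W[m]
for lo,hi in ((.40,.47),(.47,.52),(.52,.58)):
    q=P[(P[:,0]>lo)&(P[:,0]<hi)];print(lo,len(q),q.mean(0).round(4) if len(q) else '')
m0=load('top') if 0 else None
E
```

```text
row [ 0.0743 -0.     -0.0003] roll rad 0.0003 jaw now 92.86 toolx [ 0.0047  0.0012 -1.    ] at [0.4984 0.3107 0.1543] t 12.25
row [ 1.183e-01 -1.000e-04 -5.000e-04] roll rad 0.0003 jaw now 92.86 toolx [ 0.0047  0.0012 -1.    ] at [0.4984 0.3107 0.1543] t 12.25
0.4 97 [0.4593 0.3107 0.1794]
0.47 101 [0.4813 0.3114 0.1805]
0.52 1 [0.5486 0.3115 0.1817]
```

Request:
{"api": "apply_moves", "payload": {"commands": [[0.03,0,0,0,-1],[0.06,0,0,0,-1],[0.08,0,0,0,-1],[0.095,0,0,0,-1],[0.105,0,0,0,-1],[0.111,0,0,0,-1],[0.115,0,0,0,-1],[0.118,0,0,0,-1],[0.119,0,0,0,-1],[0.119,0,0,0,-1]]}}

```text
time: 13.3
ee_pos: [0.4993, 0.3108, 0.0359]
tcp_rot: [14.6, 89.7, 17.4]
wrist_force: [0.2, 0.1, 0.6]
opening: 0.0123
```

Request:
{"api": "apply_moves", "payload": {"commands": [[0.001,0,0,0,-1],[0.002,0,0,0,-1],[0.0022,0,0,0,-1],[0.0022,0,0,0,-1]]}}

```text
time: 13.7
ee_pos: [0.4994, 0.3109, 0.0338]
tcp_rot: [15.6, 89.7, 18.5]
wrist_force: [1.4, -0.0, 0.3]
opening: 0.0119
```

Request:
{"api": "apply_moves", "payload": {"commands": [[0.0005,0,0,0,-0.5],[0.0005,0,0,0,-0.2],[0.0005,0,0,0,0],[0.0005,0,0,0,0.2],[0.0005,0,0,0,0.2],[-0.02,0,0,0,0.2],[-0.05,0,0,0,0.2],[-0.09,0,0,0,0.2],[-0.12,0,0,0,0.2],[-0.12,0,0,0,0.2]]}}

```text
time: 14.7
ee_pos: [0.5002, 0.3116, 0.1588]
tcp_rot: [22.8, 89.3, 25.6]
wrist_force: [0.3, 0.3, 0.6]
opening: 0.0511
```

```bash
python3 - <<'E'
from h import *
s=shot('side');h=hsv(s)
m,W=comp(s,cv2.inRange(h,(105,120,50),(130,255,255))>0,(.5,.31),.09)
v,u=np.nonzero(m);P=np.array([ray(s,a,b,.055) for a,b in zip(u,v)]);d=np.linalg.eigh(np.cov(P[:,:2].T))[1][:,1]
print(len(u),P.mean(0).round(4),np.degrees(np.arctan2(d[1],d[0])).round(1),'z',np.nanmedian(W[m][:,2]))
B=cv2.resize(s['frame'][325:410,200:310],None,fx=6,fy=6,interpolation=cv2.INTER_CUBIC);cv2.imwrite('pics/h.png',B)
E
python3 lug.py
```

```text
384 [0.5006 0.3112 0.055 ] -177.1 z 0.05913063812949919
[0.49964235 0.3112494  0.15616578] [-0.09784525  0.40782256 -0.70905404] [20.88665219 89.42238858 23.72140278]
side 45 289.4 245.6 [0.5725 0.025 ] y-dir 113.5 z [0.0917 0.0936 0.0949]
top 45 305.6 229.4 [0.572  0.0252] y-dir 110.5 z [0.089  0.0938 0.0969]
```

View pics/h.png

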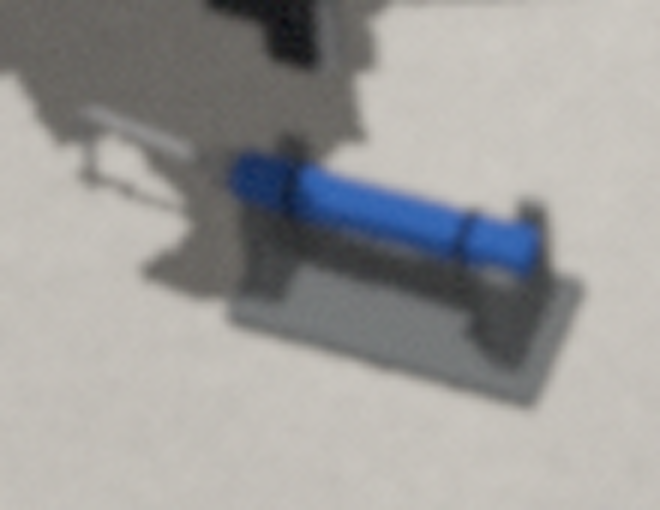

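The pick lies across both posts as before (front band at (290,190), shank off the far end), its height unchanged. Next I fetch the clip.

```bash
python3 - <<'E'
from h import *
rel((.5722,.0251,.15),111.5)
E
```

```text
row [ 0.003  -0.2888  0.0594] roll rad -0.3257 jaw now 92.84 toolx [ 0.0051  0.0015 -1.    ] at [0.4985 0.3106 0.1531] t 14.85
```

Request:
{"api": "apply_moves", "payload": {"commands": [[0,-0.04,0.008,-0.05,0.2],[0,-0.08,0.016,-0.1,0.2],[0,-0.12,0.024,-0.15,0.2],[0,-0.16,0.032,-0.2,0.2],[0,-0.2,0.04,-0.25,0.2],[0,-0.24,0.05,-0.29,0.2],[0.002,-0.27,0.056,-0.32,0.2],[0.003,-0.289,0.059,-0.326,0.2],[0.003,-0.289,0.059,-0.326,0.2],[0.003,-0.289,0.059,-0.326,0.2]]}}

```text
time: 15.85
ee_pos: [0.5712, 0.0248, 0.1487]
tcp_rot: [9.0, 89.8, 30.4]
wrist_force: [0.0, -0.0, 0.1]
opening: 0.0512
```

```bash
python3 lug.py; python3 -c "
from h import *
rel((.5722,.0251,.0865),111.5)"
```

```text
[0.57120392 0.02478754 0.14867135] [ 0.00875871 -0.00504362  0.09446081] [ 8.99507857 89.80524653 30.44634277]
side 49 289.2 245.5 [0.5733 0.0249] y-dir 117.2 z [0.0907 0.0928 0.0943]
top 0
row [ 0.0629 -0.0008  0.0003] roll rad 0.0009 jaw now 111.55 toolx [ 0.004   0.0017 -1.    ] at [0.5714 0.0257 0.1494] t 15.95
```

Request:
{"api": "apply_moves", "payload": {"commands": [[0.025,-0.001,0.0005,0,0.2],[0.042,-0.001,0.0005,0,0.2],[0.053,-0.001,0.0005,0,0.2],[0.059,-0.001,0.0005,0,0.2],[0.0625,-0.001,0.0005,0,0.2],[0.0625,-0.001,0.0005,0,0.2]]}}

```text
time: 16.55
ee_pos: [0.5725, 0.0253, 0.087]
tcp_rot: [0.5, 89.7, 22.1]
wrist_force: [-0.7, -1.1, -0.0]
opening: 0.0512
```

Request:
{"api": "apply_moves", "payload": {"commands": [[0.001,0,0,0,0.2],[0.002,0,0,0,-0.1],[0.002,0,0,0,-0.3],[0.002,0,0,0,-0.5],[0.002,0,0,0,-0.7],[0.002,0,0,0,-0.9],[0.002,0,0,0,-1],[0.002,0,0,0,-1],[0.002,0,0,0,-1]], "newtons": 50}}

```text
time: 17.45
ee_pos: [0.5728, 0.0252, 0.0856]
tcp_rot: [-3.3, 89.7, 18.2]
wrist_force: [-1.0, -0.3, 5.4]
opening: 0.0241
```

Request:
{"api": "apply_moves", "payload": {"commands": [[-0.005,0,0,0,-1],[-0.015,0,0,0,-1],[-0.035,0,0,0,-1],[-0.055,0,0,0,-1],[-0.065,0,0,0,-1],[-0.065,0,0,0,-1]]}}

```text
time: 18.05
ee_pos: [0.5732, 0.0252, 0.1523]
tcp_rot: [-8.2, 89.5, 13.4]
wrist_force: [-0.0, -0.1, -0.6]
opening: 0.0238
```

```bash
python3 lug.py; python3 - <<'E'
from h import *
t=load('top');g=hsv(t)[...,2]
print(proj(t,[.49,-.285,.016]))
W=cloud(t);m=(abs(W[...,0]-.49)<.1)&(abs(W[...,1]+.285)<.1)
e=cv2.Canny(t['frame'],40,100);e[~m]=0;v,u=np.nonzero(e)
Q=np.array([ray(t,a,b,.016)[:2] for a,b in zip(u,v)]);print(cv2.minAreaRect((Q*1000).astype(np.float32)),Q.mean(0))
for s in cams.spot_in('tray','top'): r=s['rect'];print(ray(t,(r[0]+r[2])/2,(r[1]+r[3])/2,.012),s['confidence'])
s=load('side')
B=cv2.resize(s['frame'][195:265,250:330],None,fx=8,fy=8,interpolation=cv2.INTER_CUBIC);cv2.imwrite('pics/i.png',B)
E
```

```text
[0.57319084 0.02515004 0.15230186] [-0.00435913 -0.09960944 -0.59410158] [-8.17597869 89.54730476 13.38940059]
side 0
top 0
[408.66037015 258.64995195]
((498.2886962890625, -283.67218017578125), (126.69810485839844, 126.0723648071289), 4.682300567626953) [ 0.49217182 -0.28207028]
[ 0.49490372 -0.28014839  0.012     ] 0.74
```

View pics/i.png

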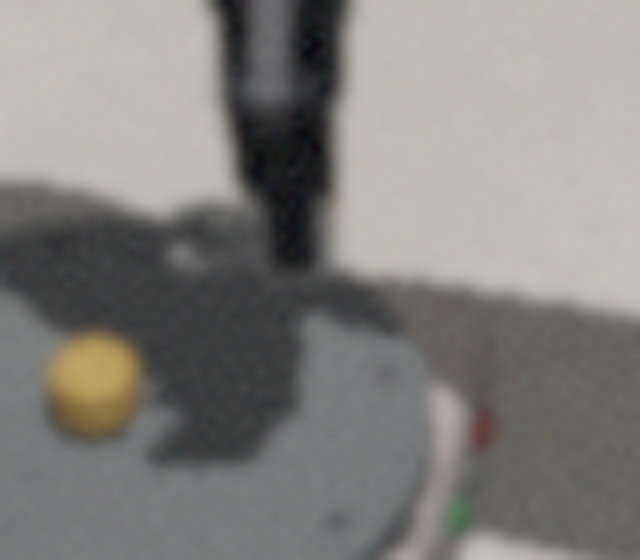

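The clip is held by its lug about 6 cm above the deck, with its ring at (220,235) roughly level. Now to the tray, centre about (0.496,−0.283).

```bash
python3 - <<'E'
from h import *
rel((.484,-.284,.14),94.7)
E
```

```text
row [ 0.0087 -0.2551 -0.1956] roll rad 0.2944 jaw now 111.57 toolx [ 0.0037  0.0016 -1.    ] at [0.5721 0.0251 0.1495] t 18.2
```

Request:
{"api": "apply_moves", "payload": {"commands": [[0,-0.03,-0.024,0.03,-1],[0,-0.06,-0.048,0.07,-1],[0,-0.09,-0.072,0.11,-1],[0,-0.12,-0.096,0.15,-1],[0,-0.15,-0.12,0.19,-1],[0,-0.18,-0.14,0.22,-1],[0.002,-0.21,-0.162,0.25,-1],[0.005,-0.235,-0.18,0.28,-1],[0.009,-0.255,-0.196,0.294,-1],[0.009,-0.255,-0.196,0.294,-1],[0.009,-0.255,-0.196,0.294,-1]]}}

```text
time: 19.3
ee_pos: [0.483, -0.2841, 0.1386]
tcp_rot: [46.5, 89.8, 51.2]
wrist_force: [0.1, 0.9, -0.8]
opening: 0.0241
```

```bash
python3 - <<'E'
from h import *
rel((.484,-.284,.0055),94.7)
E
```

```text
row [ 0.1331 -0.0003  0.0007] roll rad -0.0007 jaw now 94.66 toolx [ 0.0022  0.0028 -1.    ] at [ 0.483  -0.2841  0.1386] t 19.3
```

Request:
{"api": "apply_moves", "payload": {"commands": [[0.03,0,0,0,-1],[0.06,0,0,0,-1],[0.09,0,0,0,-1],[0.108,0,0,0,-1],[0.119,0,0,0,-1],[0.126,0,0,0,-1],[0.13,0,0,0,-1],[0.132,0,0,0,-1],[0.132,0,0,0,-1]]}}

```text
time: 20.2
ee_pos: [0.4836, -0.2838, 0.0071]
tcp_rot: [35.0, 89.8, 39.7]
wrist_force: [-0.0, 0.9, -0.7]
opening: 0.0239
```

Request:
{"api": "apply_moves", "payload": {"commands": [[0.001,0,0,0,-1],[0.002,0,0,0,-1],[0.003,0,0,0,-1],[0.003,0,0,0,-1]]}}

```text
time: 20.6
ee_pos: [0.4836, -0.2838, 0.0041]
tcp_rot: [35.1, 89.8, 39.7]
wrist_force: [0.3, 0.1, -0.4]
opening: 0.0239
```

Request:
{"api": "apply_moves", "payload": {"commands": [[0.0006,0,0,0,-1],[0.0006,0,0,0,-1],[0.0006,0,0,0,-0.4],[0.0006,0,0,0,-0.1],[0.0006,0,0,0,0.1],[0.0006,0,0,0,0.1],[0.0006,0,0,0,0.1],[-0.02,0,0,0,0.1],[-0.06,0,0,0,0.1],[-0.1,0,0,0,0.1],[-0.14,0,0,0,0.1],[-0.15,0,0,0,0.1]]}}

```text
time: 21.8
ee_pos: [0.4845, -0.285, 0.1592]
tcp_rot: [-10.9, 89.5, -6.2]
wrist_force: [0.5, 0.6, 0.4]
opening: 0.0469
```

Request:
{"api": "apply_moves", "payload": {"commands": [[-0.02,0.05,0,0,0.1],[-0.02,0.1,0,0,0.1],[-0.02,0.15,0,0,0.1],[-0.02,0.2,0,0,0.1],[-0.02,0.22,0,0,0.1],[-0.02,0.22,0,0,0.1],[-0.02,0.22,0,0,0.1]]}}

```text
time: 22.5
ee_pos: [0.4665, -0.0654, 0.1786]
tcp_rot: [-12.4, 89.5, -7.7]
wrist_force: [-0.3, 0.1, -0.2]
opening: 0.047
```

```bash
python3 - <<'E'
from h import *
t,s=shot('top'),shot('side')
A=cv2.resize(t['frame'][225:290,375:440],(400,400),interpolation=cv2.INTER_CUBIC);B=cv2.resize(s['frame'][180:235,325:390],(400,400),interpolation=cv2.INTER_CUBIC)
cv2.imwrite('pics/j.png',np.hstack([A,B]))
for n,c in (('top',t),('side',s)):
    h=hsv(c)
    m,W=comp(c,cv2.inRange(h,(0,130,70),(14,255,255))>0,(.49,-.284),.07);v,u=np.nonzero(m);print(n,len(u),np.nanmean(W[m],0).round(4),ray(c,u.mean(),v.mean(),.01).round(4))
    for k,X in (('bottle',0),('tipbox',0),('jar',0)):
        W=cloud(c)
        for q in cams.spot_in(k,n)[:1]: print(k,np.round(q['rect']).tolist(),round(q['confidence'],2))
o=bot.get_obs();print(o['ee_pos'],o['wrist_force'],o['time'])
h=hsv(s);m,W=comp(s,cv2.inRange(h,(105,120,50),(130,255,255))>0,(.5,.31),.09);print('handle',m.sum(),np.nanmean(W[m],0).round(4))
E
```

```text
top 41 [ 0.4825 -0.2815  0.0096] [ 0.4825 -0.2814  0.01  ]
bottle [186.0, 173.0, 214.0, 198.0] 0.92
tipbox [466.0, 260.0, 512.0, 291.0] 0.65
jar [153.0, 255.0, 172.0, 273.0] 0.52
side 29 [ 0.4835 -0.2805  0.0118] [ 0.4842 -0.2828  0.01  ]
bottle [135.0, 312.0, 174.0, 368.0] 0.86
tipbox [215.0, 346.0, 287.0, 373.0] 0.62
jar [220.0, 425.0, 247.0, 461.0] 0.57
[ 0.46649193 -0.06630154  0.17865393] [ 0.08708714 -0.18289291 -1.0386306 ] 22.9
handle 384 [0.4988 0.313  0.0578]
```

View pics/j.png

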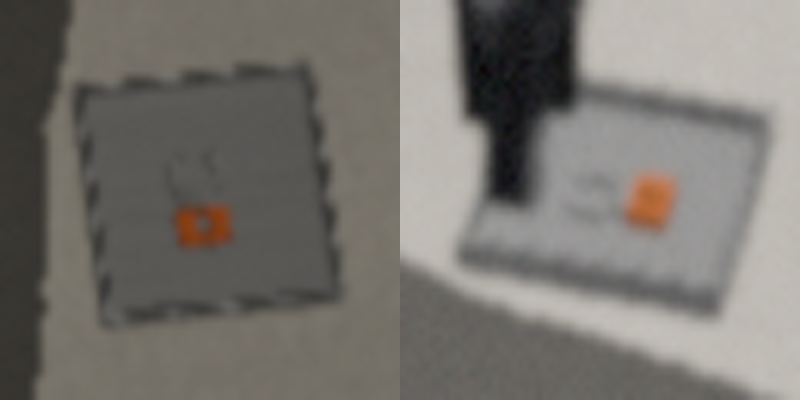

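The clip lies flat in the tray. The orange lug faces up at (205,225) in the top view and (652,200) in the side view, with the ring next to it and well inside the walls. The pick is on its rest and the gripper touches nothing. Handing in.

```bash
python3 -c "
from workcell import bot
print(bot.job_done())"
```

```text
the job is handed in; nothing more can be done
None
```

The clip is off the spindle and lying in the steel tray, the pick is back across its rest, and the job is handed in at about 23 s of the 67 s allowed.

**What I did:** I took the small blue pick from its rest and lowered its hook into the clip's eye. I then pulled the clip level out of its groove. I read up to about 12 N while pulling, and it dropped to nothing once the clip was free. I lifted the hook straight out and put the pick back. Only then did I grip the clip by its lug and lay it in the tray.

**Last checks:**
- **Clip:** both cameras show it flat in the tray with the orange lug up. The lug top reads 10–12 mm above the bench, where 10 mm is expected.
- **Pick:** it lies across both posts, within about 2 mm of where it started. The handle height is unchanged.
- **Bottle, tip box and jar:** the top camera finds all three within about 4 pixels of where they started.
- **Robot:** the gripper stands clear of everything at hand-in.

**What disagreed:**
- **Tip box in the side view:** the last detection there landed on the pick's rest, so it was a false hit. The tip box position rests on the top view alone.
- **Jar:** its side-view box shifted up to 6 pixels on one edge, with low confidence. The arm never went near it.
- **Camera calibration:** the hook stood about 3 mm off where I had calculated. I corrected this from a close side picture before lowering it.

One viewed picture was 900 px wide, over the 800 px limit.

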